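# Close the prism cradle on a flint segment

## Robot

A 6-joint arm with a two-finger parallel gripper is mounted at the origin on the work surface. World frame = base frame: x ahead of the robot, y to its left, z up, the work surface at z = 0. Lengths are in mm, angles in rad, forces in N, time in s.
With the tool pointing down it reaches from about 325 to 775 mm from the base axis. Payload 5.5 kg.
Tool frame: the origin (TCP) lies between the finger pads; the fingertips stand 22 mm ahead of it and the grasp point (between the pads) lies 3 mm ahead of it (tips_ahead is the distance from the TCP to the fingertips, in mm); z points along the fingers, y is the line along which they close (so a half turn about z gives the same grasp; the last joint's range is limited). The gripper opens to 85 mm and grips with 20 to 120 N. Pads are 22 mm wide; open, the fingers measure 114 mm over their backs; the gripper's body (76 mm by 85 mm) begins 54 mm behind the grasp point. The pads swing forward as they close: fully open they stand 13 mm farther back than shut.
Start: joints at [1.212, 0.091, 1.231, -0, 1.82, -0.057], TCP at [178.348, 572.895, 253.275] pointing down, gripper open.
Joint ranges: [-2.87, 2.87], [-0.86, 2.18], [0.17, 2.46], [-1.51, 4.65], [0.06, 2.69], [-2.65, 2.65]. Speed limits (rad/s): [2.57, 2.57, 3.01, 3.14, 3.14, 3.14].

## Interface

Orientations are given as a unit quaternion [x, y, z, w].
In Python, from cell import * gives the robot as it stands. The module is installed in compiled form; this text tells all that it offers.
- The arm moves only by the tool move_arm, never from a script. Its argument "increments" is text: rows parted by semicolons, each of 7 numbers parted by spaces: the turn, a rotation vector about the tool's x, y, z in degrees, then the shift along the tool's x, y, z in m, then the opening, from -1 (shut) to 1 (fully open). A call has 1 to 10 rows; each row is the pose to reach, as a shift and turn from the pose commanded when the call began, along the tool's axes at that moment; what a row does not reach only later rows make up. A row lasts 1/8 s, in which the tool goes at most 62.5 mm and 10.7 degrees, less where a joint would pass 70% of its speed; a pose out of reach is approached as far as the arm can. A call with a gripper value outside its range is refused whole. The fingers move at their own pace and stop on an object; "grip_force" is the grip in N (left out, the last holds). Time passes only in rows, so rows that repeat a pose let the fingers close. It gives the time, the measured TCP pose, the force, the opening and the grip force at its end, in the units of the state.
- sense(): the state, without advancing time (a new reading comes with each control period).
- capture(name): name is "scene" or "top"; returns (picture, depth): 400x640x3 uint8, red, green, blue; 400x640 float32, mm along the optical axis (not along the pixel's ray), 0 where there is no reading.
- camera_info(name): a dict with "mtx" (3x3 intrinsics, pixels), "k1" (the pictures are not rectified: a ray, as slopes to the right and down, at radius r is drawn at 1 + k1 r^2 times it, then the intrinsics apply), "cam_to_world" (4x4, takes a point from camera to world coordinates). Camera axes: x right, y up, looking along -z (the intrinsics and any distortion apply to the point x, -y, -z); pixel columns grow to the right and rows downward; lengths in mm; the calibration is good to about 2 mm. A picture is of the moment at which its call begins. camera_info takes no time and is no camera call.
- hand_in(): hands the job in; it is judged then, once.
The state is a dict: "clock": time; "joint_positions": joint angles; "qd": joint speeds; "effort": joint torques, N m; "tool_pos": TCP position; "ee_rot": TCP orientation; "ft_force": force on the tool from outside, world axes, zero at the start; "wrist_torque": the same for the moment, N m; "finger_gap": opening from 0.0 (shut) to 1.0 (fully open); "grip_force": force on a finger pad.
Only numpy, scipy, OpenCV 4.12 (cv2) and the standard library are available. Lean on these libraries where they do the work, as an engineer would, in place of code of your own. Each camera call takes 0.05 s, during which the arm holds its last target. There are 200 camera calls.

## Task

A curved glass prism lies loose in the cleaning cradle: squeeze the release lever of the cradle's sliding carriage to its fixed ear, slide the carriage up until its sprung pad has pushed the prism flush against the cork-faced end rest and begins to give, then let the lever go so that the latch drops fully into the next notch, with the pad pushed part-way in and not to the end of its travel. Be gentle with the glass, never touch it with the gripper, and leave everything else on the bench where it is.

Things in the scene. Friction and masses are not known exactly. Their poses are not given: they have to be found in the camera images.
- cradle: The prism cradle, fixed to the bench (all sizes in mm): a dark wooden board 420 long, 130 wide, its top 20 up. Its x axis runs along the board from the open end, where the carriage is parked, to the end rest; z up. Origin on the bench under the board's centre line, 175 from the open end. Over x = 2 to 234 the prism lies on two cork-topped ways (tops 38 up) between low side fences (tops 54 up).
- strip (a point): Nominal middle of the notched steel strip on the cradle's centre line: ten square teeth 5.5 long, 12 apart (gaps 6.5), tops 36 up, over about 55 either way along the cradle's x. It is screwed down through slotted holes and truly sits anywhere up to 6 either way, so where a notch falls must be felt. The keeper slot that holds the latch while parked is separate and tells nothing of the notches.
- carriage (a joint): How far the aluminium carriage has slid from its parked place towards the end rest, in m: 0 parked, 0.125 at most. It slides along the cradle's x axis with about 5 N of friction (some 3 N more when the freed latch drags over the teeth) and stays where it is left.
- ears (a point): Point on the carriage 104 above the bench, midway between the outer faces of its two upright ears (free) at the height to squeeze them; axes as the cradle's, slides with the carriage. Span over both ears 46 free, 38 where the latch just clears the teeth, 34 fully squeezed; as only the lever moves, the squeezed pair is centred at x = -6. Nothing else on the carriage is higher than 76 above the bench.
- fixed_ear (a point): Middle of the outer face of the fixed ear, 104 above the bench, 23 to the open-end side of ears: an aluminium plate 30 wide, 6 thick, from the deck (50 up) to 124 up. It does not give. The half-squeezed lever and the pad's spring push the carriage back towards the open end if nothing stands behind this ear. Pushing here towards the rest slides the carriage and leaves the lever free, so that the latch can drop.
- lever_ear (a point): Middle of the outer face of the steel lever ear, 104 above the bench, on the rest side, 23 from ears when free, 11 when fully squeezed; a plate 30 wide, 6 thick, its top 123 up, hinged at the deck. 4 to 6 N squeezes it towards the fixed ear. Pushing it towards the open end lifts the latch. The jaw (tops 76 up) stands 45 beyond.
- lever (a joint): Turn of the release lever in rad: 0 latch fully down (in a notch, the keeper, or clear space), about 0.125 with the latch standing on a tooth, 0.22 fully squeezed. Spring-loaded to 0. The latch hangs 54 to the rest side of ears, is 4.5 long and reaches 5 deep between the teeth (2 of play in a notch); with the lever free a notch stops the carriage firmly both ways.
- pad (a joint): How far the cork-faced pad (36 wide, 28 high, centre 57 above the bench) is pushed back into the carriage, in m: 0 free, 0.020 end of travel. Its spring gives 4 N at first touch and 0.2 N more per mm, so the prism slides before the pad gives; at the end of travel it is hard.
- pad_out (a point): Point of the carriage where the centre of the pad's cork face is while the pad is free: 110 to the rest side of ears. It moves with the carriage, not with the pad's give.
- rest_face (a point): Centre of the cork face of the end rest (52 wide, 44 high, square to the cradle's x axis, looking towards the carriage); axes as the cradle's. The rest is screwed fast at a place that differs from time to time, 165 to 205 from the cradle's origin along x.
- cradle_prism: The glass prism in the cradle: a curved three-sided flint glass bar, 120 long along its x axis (as the cradle's), base 44 wide, 38 high, 0.4 to 0.6 kg, ends flat and square. Origin under its middle, on the ways. It slides lengthwise on the ways; friction up to 4 N.
- prism_end (a point): Centre of the prism's end face next to the end rest: 60 from its middle, 19 above its base.
- spare_prism: A shorter curved glass prism, 90 long, lying on a felt mat at the right of the bench; not to be touched. Origin under its middle.
- dish: Round pewter dish, 104 across, 26 high, near the cradle on the side away from the robot; leave alone. Origin under its centre.
- lens_clip: Small brass lens clip, 68 long, 22 high, near the cradle on the side away from the robot; leave alone. Origin under its middle.
- bristle_brush: Horn-handled bristle brush, 165 long, 20 high, lying near the cradle on the robot's side; leave alone. Origin under it near the ferrule.
- rinse_bottle: Amber bottle, 64 across, 150 high, at the left; leave alone. Origin under its centre.
- loupe: Black eye loupe, 42 across, 34 high, at the right; leave alone. Origin under its centre.
- gauge_block: Steel weight block, 50 square, 42 high, at the left; leave alone. Origin under its centre.
Mind the look-alikes: they are no part of the job. What is shaped like the cradle_prism but purple or red is not meant.

How it is judged:
By the outcome, as a careful person would: the job done as asked, in the order asked, and still so for the second after the job is handed in, with the robot touching nothing.
It also fails if it takes over 50 s, if anything falls off the work surface, if the arm or the gripper's body presses on something with over 40 N, if the wrist force passes 120 N, or if a joint passes its speed limit or range.

## Working session

There is one attempt and no reset: what is moved stays moved. The work goes in short steps, Python scripts to look and compute and a tool call to move; the robot and the scene stay as the last step left them, time stands still between calls to the robot, and variables do not carry over. Pictures are saved under pics/ and viewed, at most 10 in all, crops included, and the job is handed in when it is done.

Besides the shell and the picture viewer there is one more tool, called as name(argument=value, ...) on one line, values as JSON. move_arm: Moves the arm, as the interface text tells. Its arguments: {"type":"object","properties":{"increments":{"type":"string"},"grip_force":{"type":"number"}},"required":["increments"]}

```bash
mkdir -p pics; cat > h.py <<'E'
from cell import *
import numpy as np, cv2
def pts(name,uv,depth=None,z=None):
    i=camera_info(name);K=np.array(i["mtx"]);T=np.array(i["cam_to_world"])
    uv=np.atleast_2d(np.array(uv,float))
    d=np.array([i["k1"],0,0,0,0.])
    s=cv2.undistortPoints(uv[:,None],K,d)[:,0]
    r=np.c_[s[:,0],-s[:,1],-np.ones(len(s))]@T[:3,:3].T
    o=T[:3,3]
    if z is not None: t=(z-o[2])/r[:,2]
    else: t=np.asarray(depth)
    return o+r*np.reshape(t,(-1,1))
E
python3 - <<'E'
from h import *
for n in("scene","top"):
    p,d=capture(n); cv2.imwrite(f"pics/{n}0.png",p[:,:,::-1]); np.savez(f"{n}0.npz",p=p,d=d)
    i=camera_info(n);print(n,np.round(i["mtx"],1).tolist(),i["k1"],np.round(i["cam_to_world"],2).tolist())
print(sense())
E
```

```text
scene [[509.1, 0.0, 314.8], [0.0, 509.1, 192.3], [0.0, 0.0, 1.0]] 0.04952929998305631 [[0.17, -0.73, 0.66, 1376.48], [0.99, 0.11, -0.13, -147.55], [0.02, 0.67, 0.74, 997.41], [0.0, 0.0, 0.0, 1.0]]
top [[431.1, 0.0, 315.9], [0.0, 431.1, 195.4], [0.0, 0.0, 1.0]] -0.10623810835613036 [[-0.02, 1.0, -0.08, 468.55], [-1.0, -0.02, 0.03, 17.64], [0.03, 0.08, 1.0, 1196.78], [0.0, 0.0, 0.0, 1.0]]
{'clock': 0.1, 'joint_positions': array([ 1.21228160e+00,  9.18355706e-02,  1.23178666e+00,  1.80564668e-05,
        1.81980102e+00, -5.66989440e-02]), 'qd': array([ 0.00132495, -0.00099888, -0.00335425, -0.00010941,  0.00086638,
       -0.00029409]), 'effort': array([ 2.30812140e-03, -4.60214460e+01, -4.19220257e+01, -1.22893516e-04,
        1.05987271e-02,  3.88587227e-05]), 'tool_pos': array([178.27288882, 572.67878896, 252.22080076]), 'ee_rot': array([ 1.50333513e-01,  9.88634916e-01, -8.93838861e-04, -1.97223724e-04]), 'ft_force': array([-0.83831613, -0.33003395, -0.83429251]), 'wrist_torque': array([ 0.00400044,  0.01679814, -0.00184268]), 'grip_force': 0.0, 'finger_gap': 1.00411620964479}
```

View pics/top0.png

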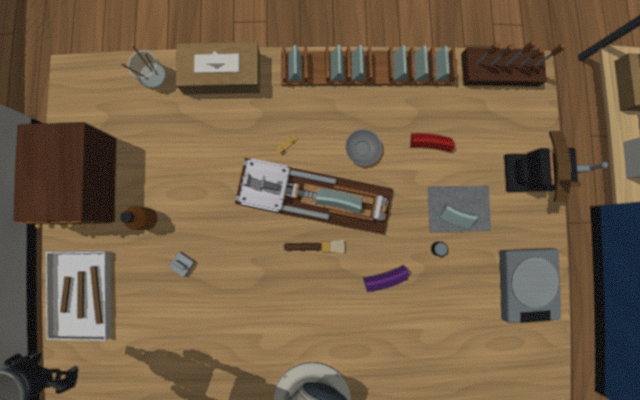

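View pics/scene0.png

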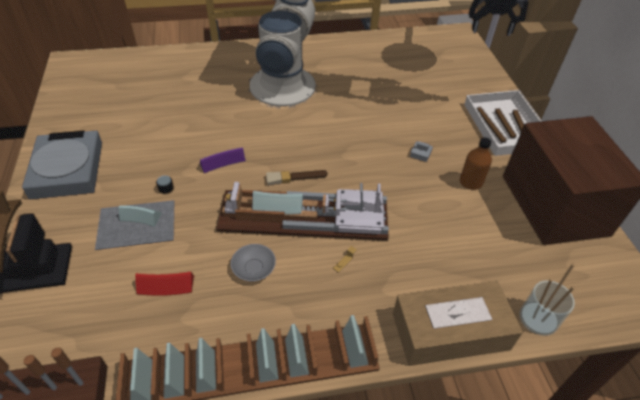

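The top view shows the cradle: open end with the carriage at about (265,185), the prism at (338,200), the end rest at (380,208). Look-alikes for the cradle prism are the purple bar (387,279), red bar (432,141), spare prism on its mat (459,215) and the rack prisms (295–440,65). The choice is the greenish one between the fences at (338,200), and I'll check it in a crop.

```bash
python3 - <<'E'
from h import *
ims=[]
for n,(r0,r1,c0,c1) in {"top":(145,245,225,405),"scene":(175,250,210,395)}.items():
    f=np.load(n+"0.npz");p=f["p"];d=f["d"]
    cr=p[r0:r1,c0:c1,::-1]; ims.append(cv2.resize(cr,(780,int(780*cr.shape[0]/cr.shape[1])),interpolation=cv2.INTER_CUBIC)[:290 if n=="scene" else 434])
    vv,uu=np.mgrid[r0:r1,c0:c1]
    P=pts(n,np.c_[uu.ravel(),vv.ravel()],depth=d[r0:r1,c0:c1].ravel())
    np.save(n+"P.npy",np.c_[P,uu.ravel(),vv.ravel()])
    h=P[:,2]
    print(n,np.histogram(h,bins=[-10,5,15,25,33,37,41,48,52,57,62,70,78,90,100,110,118,123,128,140]))
    m=(h>95)&(h<140);print(np.c_[uu.ravel(),vv.ravel()][m][:60].tolist());print(np.round(P[m][:60]).astype(int).tolist())
    if n=="top":
        m=((h>14)&(h<26)); pts2=P[m][:,:2].astype(np.float32)
        m2=(h>14)&(h<130); print(cv2.minAreaRect(P[m2][:,:2].astype(np.float32)),cv2.boxPoints(cv2.minAreaRect(P[m2][:,:2].astype(np.float32))),cv2.minAreaRect(pts2))
w=np.vstack(ims);w=cv2.resize(w,(int(590*w.shape[1]/w.shape[0]),590));cv2.imwrite("pics/crop1.png",w);print(w.shape)
E
```

```text
top (array([9804,  566, 2932,  286,  488,  467,  594, 1112,  661,  172,  237,
        353,  176,   24,    5,    5,   32,   28,    0]), array([-10,   5,  15,  25,  33,  37,  41,  48,  52,  57,  62,  70,  78,
        90, 100, 110, 118, 123, 128, 140]))
[[247, 173], [248, 173], [247, 174], [248, 174], [249, 174], [246, 175], [247, 175], [248, 175], [249, 175], [246, 176], [247, 176], [248, 176], [249, 176], [263, 176], [264, 176], [246, 177], [247, 177], [248, 177], [249, 177], [263, 177], [264, 177], [265, 177], [246, 178], [247, 178], [248, 178], [249, 178], [263, 178], [264, 178], [245, 179], [246, 179], [247, 179], [248, 179], [249, 179], [263, 179], [264, 179], [245, 180], [246, 180], [247, 180], [248, 180], [262, 180], [263, 180], [264, 180], [245, 181], [246, 181], [247, 181], [248, 181], [262, 181], [263, 181], [264, 181], [245, 182], [246, 182], [247, 182], [248, 182], [262, 182], [263, 182], [245, 183], [246, 183], [247, 183], [248, 183], [262, 183]]
[[613, 153, 120], [612, 150, 127], [610, 153, 122], [610, 150, 125], [611, 149, 113], [607, 155, 124], [608, 153, 121], [607, 15
[... 2493 characters left out ...]
, 122], [602, 152, 127], [598, 156, 123], [593, 111, 121], [592, 114, 120], [597, 152, 119], [599, 154, 120], [603, 154, 125], [599, 109, 125], [598, 112, 123], [581, 120, 103], [603, 150, 122], [605, 152, 124], [605, 154, 123], [601, 109, 123], [604, 111, 126], [585, 119, 104], [587, 154, 100], [603, 150, 118], [606, 151, 122], [611, 152, 126], [608, 107, 127], [603, 111, 121], [591, 118, 108], [590, 153, 101], [606, 149, 118], [610, 150, 123], [612, 152, 125], [602, 109, 117], [606, 111, 121], [598, 116, 112], [592, 153, 99], [608, 149, 117], [614, 149, 124], [613, 152, 122], [603, 109, 115], [605, 111, 117], [602, 115, 113], [597, 151, 101], [610, 149, 116], [615, 149, 122]]
(590, 636, 3)
```

View pics/crop1.png

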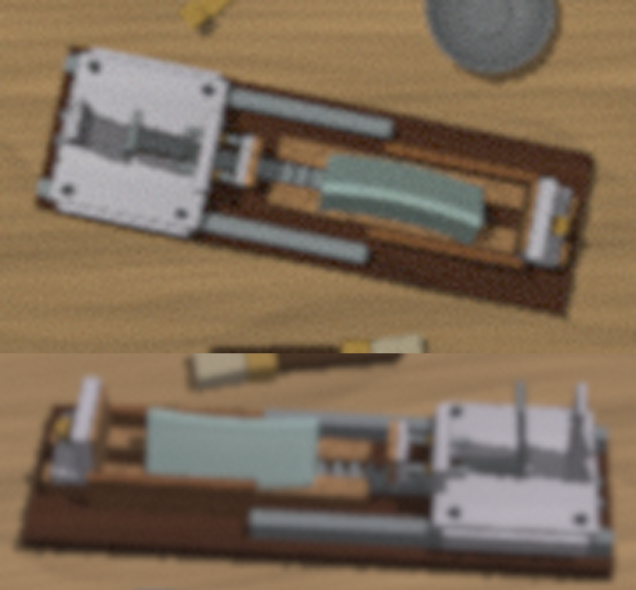

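The crop confirms the pale green prism between the fences, with the rest at right and the ears at left on the carriage.

```bash
python3 - <<'E'
from h import *
A=np.load("topP.npy");B=np.load("sceneP.npy")
res={}
for nm,Q,sh in(("top",A,(100,180)),("scene",B,(75,185))):
    m=((Q[:,2]>12)&(Q[:,2]<130)).reshape(sh).astype(np.uint8)
    n,l,s,c=cv2.connectedComponentsWithStats(m)
    k=1+np.argmax(s[1:,4]);g=(l==k).ravel()
    lo=Q[g&(Q[:,2]<60)][:,:2].astype(np.float32)
    r=cv2.minAreaRect(lo);print(nm,r);
    b=cv2.boxPoints(r)
    e=[b[1]-b[0],b[2]-b[1]];a=max(e,key=np.linalg.norm);a=a/np.linalg.norm(a)
    if a[1]>0:a=-a
    yv=np.array([-a[1],a[0]])
    c=np.array(r[0]);O=c-35*a
    print("axis",a,np.degrees(np.arctan2(a[1],a[0])),"origin",O)
    q=Q[g];X=(q[:,:2]-O)@a;Y=(q[:,:2]-O)@yv;Z=q[:,2]
    def show(t,m):print(t,m.sum(),"x",np.round(np.percentile(X[m],[2,10,50,90,98]),1),"y",np.round(np.percentile(Y[m],[2,50,98]),1))
    ear=(Z>112)
    show("fixed",ear&(X<-130));show("lever",ear&(X>-130)&(X<0))
    show("jaw",(Z>64)&(Z<80)&(X>-110)&(X<20))
    show("rest",(Z>62)&(X>100))
    show("prism",(Z>60)&(X>-20)&(X<155)&(abs(Y)<20))
    show("fence",(Z>50)&(Z<58)&(X>5)&(X<240)&(abs(Y)>25))
print(np.round(sense()["tool_pos"]))
E
```

```text
top ((560.462646484375, -17.527481079101562), (419.4412536621094, 130.63352966308594), 77.27433013916016)
axis [-0.22028321 -0.9754359 ] -102.72566 origin [568.17255878  16.61277771]
fixed 34 x [-143.9 -143.2 -140.7 -138.4 -137.9] y [-14.2   0.3  13.4]
lever 29 x [-102.2 -101.3  -99.3  -96.9  -96.5] y [-13.7   0.8  14. ]
jaw 155 x [-55.2 -53.8 -46.5 -16.4 -14.1] y [-28.7  -1.3  26.9]
rest 390 x [102.9 112.8 191.1 205.7 220.7] y [-27.9  -3.7  25.6]
prism 454 x [-17.9  40.8  90.6 142.1 152.2] y [-16.6  -4.5  10.6]
fence 276 x [ 80.9  90.6 140.7 189.5 212.9] y [-36.4 -27.5  36.1]
scene ((562.6949462890625, -19.072723388671875), (419.91619873046875, 136.60169982910156), 77.15469360351562)
axis [-0.22231957 -0.97497386] -102.84531 origin [570.47613144  15.05136108]
fixed 36 x [-143.9 -143.4 -140.8 -139.  -138.7] y [-13.4   2.7  14. ]
lever 27 x [-104.2 -102.7 -100.9  -98.6  -98.4] y [-13.1   5.3  15.5]
jaw 161 x [-107.3  -53.9  -45.7  -15.3  -12.9] y [-27.4   6.   30.1]
rest 444 x [103.2 112.9 175.5 205.7 220.7] y [-25.    0.6  30.6]
prism 524 x [-17.9  41.1  91.  140.6 151.8] y [-12.3   0.6  14.6]
fence 264 x [ 83.   93.3 144.2 192.3 211.3] y [-35.9  30.4  38.1]
[178. 573. 252.]
```

move_arm(increments="0 0 -4.5 -0.529 -0.289 0 1;0 0 -4.5 -0.529 -0.289 0 1;0 0 -4.5 -0.529 -0.289 0 1;0 0 -4.5 -0.529 -0.289 0 1;0 0 -4.5 -0.529 -0.289 0 1;0 0 -4.5 -0.529 -0.289 0 1;0 0 -4.5 -0.529 -0.289 0 1;0 0 -4.5 -0.529 -0.289 0 1;0 0 -4.5 -0.529 -0.289 0 1;0 0 -4.5 -0.529 -0.289 0 1")

```text
clock: 1.35
tool_pos: [598.9, 137.2, 252.2]
ee_rot: [0.112, 0.994, -0.0, -0.001]
ft_force: [-0.4, -0.0, 0.5]
finger_gap: 1.002
grip_force: 0.0
```

```bash
cat > c.py <<'E'
from h import *
from scipy.spatial.transform import Rotation as R
A=np.array([-.2213,-.9752]);O=np.array([569.3,15.8]);YV=np.array([.9752,-.2213])
def st():
    s=sense();M=R.from_quat(s["ee_rot"]).as_matrix()
    p=s["tool_pos"];print("clk %.2f"%s["clock"],"tcp",np.round(p,1),"cradle x,y",np.round([(p[:2]-O)@A,(p[:2]-O)@YV],1),"toolx",np.round(M[:,0],3),"tooly",np.round(M[:,1],3),"toolz",np.round(M[:,2],3),"gap",round(s["finger_gap"]*85,1),"F",np.round(s["ft_force"],1),"Fx %.1f"%(s["ft_force"][:2]@A),"grip",s["grip_force"]);return s,M
E
python3 - <<'E'
from c import *
s,M=st()
d=np.r_[597.3,139.5,108]-s["tool_pos"];print("delta tool",np.round(M.T@d,1),"ang err",np.degrees(np.arcsin(np.cross(M[:2,1],-A))))
Q=np.load("topP.npy");X=(Q[:,:2]-O)@A;Y=(Q[:,:2]-O)@YV
m=(abs(Y)<18)&(X>-30)&(X<230)
for x in range(-20,228,4):
    k=m&(X>=x)&(X<x+4);print((x,np.round(np.percentile(Q[k,2],[50,90])).tolist()) if k.sum() else x,end=" ")
E
```

```text
clk 1.35 tcp [598.9 137.2 252.2] cradle x,y [-124.9    2. ] toolx [-0.975  0.223  0.001] tooly [ 0.223  0.975 -0.001] toolz [-0.001 -0.001 -1.   ] gap 85.1 F [-0.4 -0.   0.5] Fx 0.1 grip 0.0
delta tool [  1.9   2.  144.2] ang err 0.12612525549689454
(-20, [71.0, 73.0]) (-16, [46.0, 73.0]) (-12, [22.0, 34.0]) (-8, [23.0, 29.0]) (-4, [33.0, 38.0]) (0, [36.0, 41.0]) (4, [28.0, 39.0]) (8, [36.0, 38.0]) (12, [35.0, 39.0]) (16, [31.0, 39.0]) (20, [36.0, 39.0]) (24, [37.0, 40.0]) (28, [33.0, 40.0]) (32, [37.0, 40.0]) (36, [52.0, 75.0]) (40, [70.0, 75.0]) (44, [66.0, 77.0]) (48, [69.0, 78.0]) (52, [66.0, 76.0]) (56, [67.0, 76.0]) (60, [65.0, 76.0]) (64, [68.0, 76.0]) (68, [68.0, 76.0]) (72, [68.0, 77.0]) (76, [66.0, 76.0]) (80, [69.0, 77.0]) (84, [60.0, 77.0]) (88, [70.0, 76.0]) (92, [62.0, 75.0]) (96, [68.0, 76.0]) (100, [64.0, 75.0]) (104, [70.0, 76.0]) (108, [62.0, 77.0]) (112, [69.0, 75.0]) (116, [66.0, 77.0]) (120, [67.0, 77.0]) (124, [71.0, 78.0]) (128, [66.0, 76.0]) (132, [70.0, 77.0]) (136, [64.0, 76.0]) (140, [70.0, 77.0]) (144, [66.0, 75.0]) (148, [66.0, 76.0]) (152, [66.0, 75.0]) (156, [66.0, 76.0]) (160, [38.0, 39.0]) (164, [27.0, 37.0]) (168, [36.0, 39.0]) (172, [22.0, 38.0]) (176, [32.0, 40.0]) (180, [35.0, 39.0]) (184, [32.0, 39.0]) (188, [59.0, 84.0]) (192, [84.0, 89.0]) (196, [88.0, 90.0]) (200, [88.0, 92.0]) (204, [87.0, 89.0]) (208, [67.0, 69.0]) (212, [53.0, 68.0]) (216, [51.0, 70.0]) (220, [51.0, 68.0]) (224, [40.0, 55.0]) <stdin>:3: DeprecationWarning: Arrays of 2-dimensional vectors are deprecated. Use arrays of 3-dimensional vectors instead. (deprecated in NumPy 2.0)
```

move_arm(increments="0 0 0 0.002 0.002 0.05 1;0 0 0 0.002 0.002 0.1 1;0 0 0 0.002 0.002 0.13 1;0 0 0 0.002 0.002 0.144 1;0 0 0 0.002 0.002 0.144 1;0 0 0 0.002 0.002 0.144 1;0 0 0 0.002 0.002 0.144 1")

```text
clock: 2.22
tool_pos: [596.9, 142.3, 111.3]
ee_rot: [0.111, 0.994, 0.0, 0.002]
ft_force: [-0.3, -0.1, -0.3]
finger_gap: 1.001
grip_force: 0.0
```

```bash
python3 - <<'E'
from c import *
s,M=st()
p,d=capture("scene");q,e=capture("top")
a=cv2.resize(p[145:255,280:420,::-1],(630,495)[:2],interpolation=3)
cv2.imwrite("pics/near1.png",a)
E
```

```text
clk 2.23 tcp [596.9 142.3 111.3] cradle x,y [-129.5   -1.1] toolx [-0.975  0.221 -0.003] tooly [0.221 0.975 0.001] toolz [ 0.003  0.001 -1.   ] gap 85.1 F [-0.3 -0.1 -0.3] Fx 0.2 grip 0.0
```

View pics/near1.png

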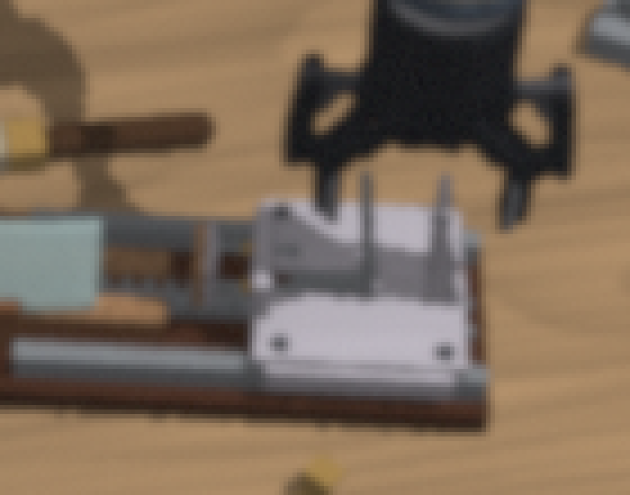

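move_arm(increments="0 0 0 -0.001 -0.0025 0.003 1;0 0 0 -0.001 -0.0025 0.003 0.4;0 0 0 -0.001 -0.0025 0.003 0.2;0 0 0 -0.001 -0.0025 0.003 0.2;0 0 0 -0.001 -0.0025 0.003 0.2", grip_force=20)

```text
clock: 2.95
tool_pos: [596.4, 139.0, 106.4]
ee_rot: [0.112, 0.994, -0.0, -0.0]
ft_force: [-0.9, -3.2, 1.7]
finger_gap: 0.599
grip_force: 1.7
```

```bash
python3 -c "
from c import *
st()"
```

```text
clk 2.95 tcp [596.4 139.  106.4] cradle x,y [-126.2   -0.8] toolx [-0.975  0.222 -0.   ] tooly [ 0.222  0.975 -0.001] toolz [-0.    -0.001 -1.   ] gap 50.9 F [-0.9 -3.2  1.7] Fx 3.3 grip 1.6980285057798028
```

move_arm(increments="0 0 0 0 0 0 -0.05;0 0 0 0 0 0 -0.15;0 0 0 0 0 0 -0.25;0 0 0 0 0 0 -0.35;0 0 0 0 0 0 -0.35;0 0 0 0 0 0 -0.35", grip_force=20)

```text
clock: 3.7
tool_pos: [596.9, 140.2, 107.3]
ee_rot: [0.111, 0.994, 0.001, 0.001]
ft_force: [-0.7, 1.5, 5.7]
finger_gap: 0.399
grip_force: 21.8
```

```bash
python3 -c "
from c import *
st()"
```

```text
clk 3.70 tcp [596.9 140.2 107.3] cradle x,y [-127.4   -0.6] toolx [-0.975  0.221 -0.002] tooly [0.221 0.975 0.001] toolz [ 0.002  0.001 -1.   ] gap 33.9 F [-0.7  1.5  5.7] Fx -1.3 grip 21.803785127412993
```

move_arm(increments="0 0 0 0 -0.003 0 -0.4;0 0 0 0 -0.008 0 -0.4;0 0 0 0 -0.014 0 -0.4;0 0 0 0 -0.020 0 -0.4;0 0 0 0 -0.026 0 -0.4;0 0 0 0 -0.032 0 -0.4;0 0 0 0 -0.037 0 -0.4;0 0 0 0 -0.041 0 -0.4;0 0 0 0 -0.044 0 -0.4;0 0 0 0 -0.044 0 -0.4")

```text
clock: 4.95
tool_pos: [587.2, 97.5, 107.2]
ee_rot: [0.111, 0.994, 0.001, 0.001]
ft_force: [0.2, 2.1, 6.0]
finger_gap: 0.4
grip_force: 23.1
```

```bash
cat > v.py <<'E'
from c import *
def edges(pr=True):
    q,e=capture("top");vv,uu=np.mgrid[140:250,220:410]
    P=pts("top",np.c_[uu.ravel(),vv.ravel()],depth=e[140:250,220:410].ravel())
    X=(P[:,:2]-O)@A;Y=(P[:,:2]-O)@YV;Z=P[:,2];I=q[140:250,220:410].reshape(-1,3).astype(int)
    g=(I[:,1]-I[:,0]>8)&(Z>60)&(Z<80)&(abs(Y)<25)&(X>0)
    if g.sum(): print("prism x",np.round(np.percentile(X[g],[1,3,50,97,99]),1),g.sum())
    k=(Z>66)&(Z<76)&(abs(Y)<15)&~g&(X>-60)&(X<80); 
    print("pad/jaw x",np.round(np.percentile(X[k],[2,50,98]),1))
    r=(Z>80)&(Z<95)&(abs(Y)<24)&(X>170);print("rest x",np.round(np.percentile(X[r],[1,3,10,50]),1))
    f=(Z>110)&(Z<128)&(abs(Y)<16)&(X<20);h=np.histogram(X[f],bins=np.arange(-150,20,4));print("tall",[(int(b),int(n)) for b,n in zip(h[1],h[0]) if n])
    return q,X,Y,Z
E
python3 -c "
from v import *
st();edges()"
```

```text
clk 4.95 tcp [587.2  97.5 107.2] cradle x,y [-83.6  -0.6] toolx [-0.975  0.221 -0.002] tooly [0.221 0.975 0.002] toolz [ 0.002  0.002 -1.   ] gap 34.0 F [0.2 2.1 6. ] Fx -2.1 grip 23.1429823563667
prism x [ 39.8  42.5  97.7 153.9 156.4] 414
pad/jaw x [-10.5  22.1  34. ]
rest x [190.3 190.5 191.7 198.2]
tall []
```

move_arm(increments="0 0 0 0 -0.002 0 -0.4;0 0 0 0 -0.005 0 -0.4;0 0 0 0 -0.008 0 -0.4;0 0 0 0 -0.011 0 -0.4;0 0 0 0 -0.014 0 -0.4;0 0 0 0 -0.017 0 -0.4;0 0 0 0 -0.020 0 -0.4;0 0 0 0 -0.023 0 -0.4;0 0 0 0 -0.026 0 -0.4;0 0 0 0 -0.028 0 -0.4")

```text
clock: 6.25
tool_pos: [581.3, 71.3, 107.3]
ee_rot: [0.111, 0.994, 0.002, 0.001]
ft_force: [2.4, 9.0, 4.1]
finger_gap: 0.398
grip_force: 26.5
```

```bash
python3 -c "
from v import *
st();edges()"
```

```text
clk 6.25 tcp [581.3  71.3 107.3] cradle x,y [-56.8  -0.6] toolx [-0.976  0.22  -0.002] tooly [0.22  0.976 0.004] toolz [ 0.003  0.003 -1.   ] gap 33.9 F [2.4 9.  4.1] Fx -9.3 grip 26.45986049930798
prism x [ 61.9  64.3 117.7 173.1 175.3] 393
pad/jaw x [16.7 49.4 59.2]
rest x [190.3 190.6 192.  197.6]
tall []
```

move_arm(increments="0 0 0 0 -0.002 0 -0.4;0 0 0 0 -0.004 0 -0.4;0 0 0 0 -0.006 0 -0.4;0 0 0 0 -0.008 0 -0.4;0 0 0 0 -0.009 0 -0.4;0 0 0 0 -0.010 0 -0.4;0 0 0 0 -0.011 0 -0.4;0 0 0 0 -0.012 0 -0.4;0 0 0 0 -0.012 0 -0.4")

```text
clock: 7.42
tool_pos: [578.7, 59.5, 107.2]
ee_rot: [0.111, 0.994, 0.002, 0.001]
ft_force: [2.1, 7.6, 5.4]
finger_gap: 0.401
grip_force: 26.0
```

```bash
python3 -c "
from v import *
st();edges()"
```

```text
clk 7.42 tcp [578.7  59.5 107.2] cradle x,y [-44.7  -0.6] toolx [-0.976  0.22  -0.002] tooly [0.22  0.976 0.004] toolz [ 0.003  0.003 -1.   ] gap 34.1 F [2.1 7.6 5.4] Fx -7.8 grip 26.011159561167005
prism x [ 73.8  76.5 130.9 185.8 188.8] 399
pad/jaw x [29.9 62.3 70.3]
rest x [190.2 190.7 191.8 198. ]
tall []
```

move_arm(increments="0 0 0 0 -0.001 0 -0.4;0 0 0 0 -0.0015 0 -0.4;0 0 0 0 -0.002 0 -0.4;0 0 0 0 -0.0025 0 -0.4;0 0 0 0 -0.003 0 -0.4;0 0 0 0 -0.003 0 -0.4;0 0 0 0 -0.003 0 -0.4")

```text
clock: 8.35
tool_pos: [578.1, 57.0, 107.2]
ee_rot: [0.11, 0.994, 0.002, 0.001]
ft_force: [2.8, 8.4, 4.5]
finger_gap: 0.397
grip_force: 27.0
```

```bash
python3 -c "
from v import *
st();q=edges()[0];edges();
p,d=capture('scene')
a=cv2.resize(q[165:240,270:400,::-1],(520,300),interpolation=3);b=cv2.resize(p[175:240,215:345,::-1],(520,260),interpolation=3)
cv2.imwrite('pics/flush.png',np.vstack([a,b]))"
```

```text
clk 8.35 tcp [578.1  57.  107.2] cradle x,y [-42.1  -0.5] toolx [-0.976  0.22  -0.002] tooly [0.22  0.976 0.004] toolz [ 0.003  0.004 -1.   ] gap 33.7 F [2.8 8.4 4.5] Fx -8.8 grip 27.024768340343144
prism x [ 74.5  76.6 131.2 186.2 188.8] 393
pad/jaw x [33.1 63.4 72. ]
rest x [190.4 190.6 191.8 197.7]
tall []
prism x [ 74.9  77.6 133.2 186.6 188.4] 395
pad/jaw x [34.2 63.9 72.3]
rest x [190.4 190.6 191.9 197.7]
tall []
```

View pics/flush.png

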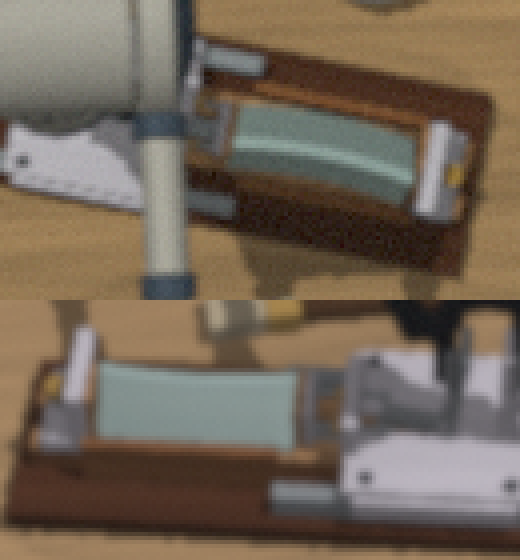

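The prism is flush against the rest and has stopped moving while the carriage advanced about 2.5 mm, so the pad is giving. I'll now open while following with the rear finger on the fixed ear.

move_arm(increments="0 0 0 0 -0.001 0 -0.25;0 0 0 0 -0.002 0 -0.153;0 0 0 0 -0.0035 0 -0.106;0 0 0 0 -0.0045 0 -0.059;0 0 0 0 -0.0055 0 -0.012;0 0 0 0 -0.0065 0 0.035;0 0 0 0 -0.0085 0 0.129;0 0 0 0 -0.0105 0 0.224;0 0 0 0 -0.0125 0 0.318;0 0 0 0 -0.0125 0 0.318")

```text
clock: 9.75
tool_pos: [574.6, 44.8, 105.5]
ee_rot: [0.111, 0.994, 0.002, -0.0]
ft_force: [3.2, 9.1, -2.1]
finger_gap: 0.66
grip_force: 5.1
```

```bash
cat >> v.py <<'E'
def ears():
    p,d=capture("scene");vv,uu=np.mgrid[140:260,200:420]
    P=pts("scene",np.c_[uu.ravel(),vv.ravel()],depth=d[140:260,200:420].ravel())
    X=(P[:,:2]-O)@A;Y=(P[:,:2]-O)@YV;Z=P[:,2]
    for lo,hi in((100,108),(108,116),(116,127)):
        f=(Z>lo)&(Z<hi)&(Y>-16)&(Y<17)&(X<60);h=np.histogram(X[f],bins=np.arange(-90,62,2));print(lo,[(int(b),int(n)) for b,n in zip(h[1],h[0]) if n])
    return p
E
python3 -c "
from v import *
st();edges();p=ears();cv2.imwrite('pics/rel.png',cv2.resize(p[140:250,260:400,::-1],(700,550),interpolation=3))"
```

```text
clk 9.75 tcp [574.6  44.8 105.5] cradle x,y [-29.5  -1.2] toolx [-0.976  0.22   0.001] tooly [0.22  0.976 0.005] toolz [ 0.     0.005 -1.   ] gap 56.1 F [ 3.2  9.1 -2.1] Fx -9.6 grip 5.132527202367783
prism x [ 75.1  77.8 131.5 186.1 188.7] 391
pad/jaw x [58.6 64.7 72.5]
rest x [190.  190.5 191.6 197.7]
tall []
100 [(-70, 2), (-68, 2), (-66, 2), (-64, 1), (-62, 1), (-60, 2), (-58, 2), (-56, 2), (-54, 3), (-22, 2), (-20, 2), (-2, 3), (2, 1), (4, 1), (6, 2), (8, 2), (10, 2), (12, 2)]
108 [(-70, 3), (-68, 2), (-66, 1), (-64, 2), (-62, 4), (-60, 3), (-58, 1), (-56, 1), (-54, 1), (-52, 1), (-22, 2), (-20, 3), (0, 2), (2, 3), (4, 3), (6, 1), (8, 1), (12, 1)]
116 [(-70, 2), (-66, 1), (-64, 2), (-62, 3), (-60, 3), (-58, 4), (-56, 6), (-54, 9), (-52, 9), (-24, 6), (-22, 10), (-20, 8), (-18, 3), (0, 5), (2, 3), (4, 4), (6, 2), (8, 3), (12, 2)]
```

View pics/rel.png

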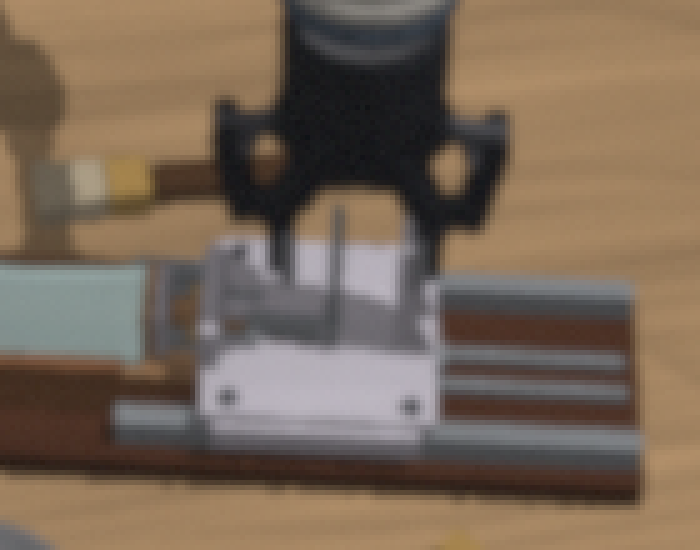

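On the picture the latch stands on a tooth: lever ear at pixel (337,270), not yet back. The rear finger is on the fixed ear. Push on in small steps.

move_arm(increments="0 0 0 0 -0.0005 0 0.318;0 0 0 0 -0.001 0 0.318;0 0 0 0 -0.0015 0 0.318;0 0 0 0 -0.002 0 0.318;0 0 0 0 -0.002 0 0.318")

```text
clock: 10.48
tool_pos: [574.5, 44.2, 105.4]
ee_rot: [0.11, 0.994, 0.003, 0.0]
ft_force: [5.7, 14.7, -2.5]
finger_gap: 0.661
grip_force: 7.5
```

```bash
python3 -c "
from v import *
st();ears()"
```

```text
clk 10.47 tcp [574.5  44.2 105.4] cradle x,y [-28.8  -1.2] toolx [-0.976  0.219  0.   ] tooly [0.219 0.976 0.007] toolz [ 0.001  0.007 -1.   ] gap 56.2 F [ 5.7 14.7 -2.5] Fx -15.6 grip 7.537277340888977
100 [(-70, 3), (-68, 4), (-66, 3), (-64, 1), (-60, 2), (-58, 2), (-56, 1), (-54, 3), (-52, 3), (-50, 1), (-22, 3), (-20, 3), (-18, 1), (0, 1), (2, 2), (4, 2), (6, 2), (8, 1), (10, 1), (12, 1)]
108 [(-70, 2), (-66, 2), (-64, 3), (-62, 4), (-60, 3), (-58, 3), (-56, 3), (-54, 1), (-52, 1), (-22, 3), (-18, 2), (0, 1), (2, 2), (4, 2), (6, 2), (8, 4), (12, 2)]
116 [(-70, 1), (-68, 2), (-66, 1), (-64, 1), (-62, 3), (-60, 4), (-58, 2), (-56, 4), (-54, 8), (-52, 10), (-24, 2), (-22, 9), (-20, 8), (-18, 4), (0, 3), (2, 4), (4, 4), (6, 2), (8, 1), (12, 2), (14, 2)]
```

move_arm(increments="0 0 0 0 -0.0005 0 0.318;0 0 0 0 -0.001 0 0.318;0 0 0 0 -0.0015 0 0.318;0 0 0 0 -0.002 0 0.318;0 0 0 0 -0.0025 0 0.318;0 0 0 0 -0.0025 0 0.318")

```text
clock: 11.28
tool_pos: [574.0, 41.8, 105.4]
ee_rot: [0.11, 0.994, 0.003, 0.0]
ft_force: [5.7, 14.4, -2.9]
finger_gap: 0.662
grip_force: 7.6
```

```bash
python3 -c "
from v import *
st();ears()"
```

```text
clk 11.28 tcp [574.   41.8 105.4] cradle x,y [-26.4  -1.2] toolx [-0.976  0.219  0.   ] tooly [0.219 0.976 0.007] toolz [ 0.001  0.007 -1.   ] gap 56.3 F [ 5.7 14.4 -2.9] Fx -15.3 grip 7.603257894515991
100 [(-68, 3), (-66, 1), (-62, 1), (-60, 3), (-58, 3), (-56, 2), (-54, 3), (-52, 2), (-48, 5), (-20, 2), (-18, 3), (-16, 1), (2, 1), (4, 3), (6, 3), (8, 4), (10, 1), (12, 1), (14, 1)]
108 [(-66, 2), (-64, 3), (-62, 3), (-60, 2), (-58, 1), (-56, 3), (-54, 2), (-50, 3), (-20, 3), (-18, 1), (2, 2), (4, 2), (6, 2), (8, 2), (10, 1), (12, 2), (14, 4)]
116 [(-70, 1), (-66, 2), (-64, 1), (-62, 1), (-60, 3), (-58, 2), (-56, 2), (-54, 5), (-52, 8), (-50, 9), (-22, 6), (-20, 7), (-18, 8), (-16, 6), (2, 3), (4, 4), (6, 3), (8, 1), (12, 1), (14, 2)]
```

move_arm(increments="0 0 0 0 -0.0005 0 0.318;0 0 0 0 -0.001 0 0.318;0 0 0 0 -0.0015 0 0.318;0 0 0 0 -0.002 0 0.318;0 0 0 0 -0.002 0 0.318")

```text
clock: 11.95
tool_pos: [573.5, 39.8, 105.4]
ee_rot: [0.11, 0.994, 0.003, 0.0]
ft_force: [4.7, 14.2, -2.2]
finger_gap: 0.656
grip_force: 7.5
```

```bash
python3 -c "
from v import *
st();ears()"
```

```text
clk 11.95 tcp [573.5  39.8 105.4] cradle x,y [-24.3  -1.2] toolx [-0.976  0.219  0.   ] tooly [0.219 0.976 0.007] toolz [ 0.001  0.007 -1.   ] gap 55.7 F [ 4.7 14.2 -2.2] Fx -14.9 grip 7.482304573059082
100 [(-66, 2), (-62, 2), (-60, 2), (-58, 1), (-56, 3), (-54, 3), (-52, 2), (-48, 1), (-46, 1), (-18, 2), (-16, 2), (4, 2), (6, 3), (8, 2), (10, 1), (12, 1), (14, 2), (16, 2)]
108 [(-64, 3), (-62, 2), (-60, 2), (-58, 3), (-56, 2), (-52, 2), (-50, 3), (-48, 1), (-18, 2), (-16, 1), (4, 1), (6, 1), (8, 2), (12, 2), (14, 3), (16, 2)]
116 [(-66, 1), (-64, 2), (-62, 1), (-60, 2), (-58, 1), (-56, 2), (-54, 3), (-52, 6), (-50, 9), (-48, 10), (-20, 5), (-18, 9), (-16, 9), (-14, 8), (4, 5), (6, 5), (8, 3), (12, 2), (14, 1), (16, 2), (18, 1)]
```

move_arm(increments="0 0 0 0 -0.0005 0 0.318;0 0 0 0 -0.001 0 0.318;0 0 0 0 -0.0015 0 0.318;0 0 0 0 -0.0015 0 0.318")

```text
clock: 12.5
tool_pos: [573.2, 38.4, 105.5]
ee_rot: [0.11, 0.994, 0.003, 0.0]
ft_force: [5.8, 14.5, -3.1]
finger_gap: 0.656
grip_force: 7.6
```

```bash
python3 -c "
from v import *
st();ears()" | grep -v ^10
```

```text
clk 12.50 tcp [573.2  38.4 105.5] cradle x,y [-22.9  -1.2] toolx [-0.976  0.219  0.   ] tooly [0.219 0.976 0.007] toolz [ 0.001  0.007 -1.   ] gap 55.8 F [ 5.8 14.5 -3.1] Fx -15.4 grip 7.64536052942276
116 [(-64, 2), (-62, 2), (-60, 2), (-58, 2), (-56, 1), (-54, 3), (-52, 5), (-50, 8), (-48, 8), (-46, 8), (-18, 5), (-16, 8), (-14, 9), (-12, 6), (6, 4), (8, 3), (10, 2), (12, 1), (14, 2), (16, 2), (18, 3)]
```

move_arm(increments="0 0 0 0 -0.0005 0 0.318;0 0 0 0 -0.001 0 0.318;0 0 0 0 -0.0015 0 0.318;0 0 0 0 -0.0015 0 0.318")

```text
clock: 13.05
tool_pos: [572.4, 35.4, 105.4]
ee_rot: [0.11, 0.994, 0.002, -0.0]
ft_force: [3.1, 9.2, -1.8]
finger_gap: 0.662
grip_force: 4.5
```

```bash
python3 -c "
from v import *
st();ears()" | grep -v ^10
```

```text
clk 13.05 tcp [572.4  35.4 105.4] cradle x,y [-19.8  -1.3] toolx [-0.976  0.22   0.001] tooly [0.22  0.976 0.004] toolz [-0.     0.004 -1.   ] gap 56.3 F [ 3.1  9.2 -1.8] Fx -9.7 grip 4.503322541713715
116 [(-60, 2), (-58, 1), (-56, 1), (-54, 1), (-52, 4), (-50, 4), (-48, 6), (-46, 6), (-44, 6), (-42, 7), (-6, 5), (-4, 8), (-2, 9), (0, 5), (8, 2), (10, 4), (12, 3), (14, 2), (16, 2), (18, 1), (20, 2), (24, 1), (26, 1)]
```

The lever jumped back 9 mm and the force dropped, so the latch fell in a notch with about 14 mm of give. Back off and lift.

move_arm(increments="0 0 0 0 0.001 0 0.4;0 0 0 0 0.003 0 0.6;0 0 0 0 0.005 0 0.8;0 0 0 0 0.005 0 0.9;0 0 0 0 0.005 0 0.9;0 0 0 0 0.005 -0.03 0.9;0 0 0 0 0.005 -0.07 0.9;0 0 0 0 0.005 -0.12 0.9;0 0 0 0 0.005 -0.15 0.9;0 0 0 0 0.005 -0.15 0.9")

```text
clock: 14.35
tool_pos: [574.4, 38.0, 259.9]
ee_rot: [0.111, 0.994, 0.0, 0.003]
ft_force: [-0.6, 0.2, -0.2]
finger_gap: 0.949
grip_force: 0.0
```

move_arm(increments="0 0 0 0.05 0 0 0.9;0 0 0 0.1 0 0 0.9;0 0 0 0.15 0 0 0.9;0 0 0 0.2 0 0 0.9;0 0 0 0.2 0 0 0.9")

```text
clock: 14.98
tool_pos: [376.2, 82.8, 255.5]
ee_rot: [0.111, 0.994, 0.0, 0.0]
ft_force: [0.7, 0.4, 0.1]
finger_gap: 0.95
grip_force: 0.0
```

```bash
python3 -c "
from v import *
st();q=edges()[0];p=ears()
a=cv2.resize(q[145:245,230:400,::-1],(510,300),interpolation=3);b=cv2.resize(p[165:250,210:390,::-1],(510,241),interpolation=3)
cv2.imwrite('pics/end.png',np.vstack([a,b]))"
```

```text
clk 14.97 tcp [376.2  82.8 255.5] cradle x,y [ -22.6 -203.1] toolx [-0.976  0.22  -0.   ] tooly [0.22  0.976 0.   ] toolz [ 0.  0. -1.] gap 80.7 F [0.7 0.4 0.1] Fx -0.5 grip 0.0
prism x [ 75.2  78.2 133.9 185.9 188.7] 389
pad/jaw x [-47.   62.1  72.8]
rest x [190.6 190.7 192.2 198.3]
tall [(-50, 13), (-46, 17), (-10, 11), (-6, 20), (-2, 1)]
100 [(-46, 2), (-44, 2), (-8, 8), (-6, 3), (-4, 1)]
108 [(-46, 2), (-44, 1), (-8, 4), (-6, 4), (-4, 3), (-2, 1)]
116 [(-48, 9), (-46, 7), (-44, 8), (-42, 7), (-6, 6), (-4, 8), (-2, 8), (0, 5)]
```

View pics/end.png

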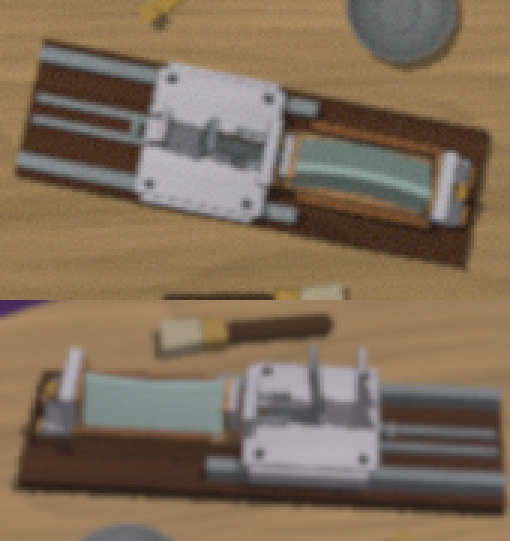

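The view shows the prism flush on the rest (top crop, 432,190) and the pad part-way in. The ears are at their free 40 mm spacing, so the latch is fully down, and nothing is disturbed.

```bash
python3 -c "
from cell import *
print(hand_in())"
```

```text
the job is handed in; nothing more can be done
None
```

The job is done and handed in: the prism is flush against the end rest, the latch is fully down in a notch, the pad is pushed in about 14 of its 20 mm, and the arm is clear at about 15 s on the clock.

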